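Clamp the key-length gauge at its red mark

TASK

On the key-cutting bench, take the aluminium post of the gauge's sliding leg, slide the leg against its spring until its white index line stands level with the red length mark, and then, with the post still held so that the leg stays on the mark, swing the red cam lever clockwise until it is fully closed. Finish while still holding the post, with the leg on the mark and the lever closed: do not let go, because the locksmith has yet to tighten the backup screw. Leave the oil bottle, screwdriver, key blank and tray where they are.

Things in the scene. Friction and masses are not known exactly. Their poses are not given: they have to be found in the camera images.
- gauge: Key-length gauge, fixed to the bench: grey base 120 x 320 x 20 mm (x, y, z), steel rail along its y axis. Origin: centre of the underside. +y is the way the leg is pulled against its spring; +x is the side with the white scale. An end block (y -143 to -127 mm) and a key rest (y 123 to 145 mm) reach 48 mm above the bench.
- post: Round aluminium post on the sliding leg, 34 mm diameter, 65 mm tall: a sleeve that turns freely about its own upright axis, so the hand can turn with it. Origin: centre of its foot, 52 mm above the bench. The lever's collar (25 mm radius) covers its lowest 9 mm: grip above that. It does not turn the lever.
- leg (a joint): Travel of the sliding leg (black block 54 x 54 x 26 mm on the rail) along the gauge's +y, in m: 0 at the back stop, where it starts, 0.115 at the end. A spring pulls it back with 3 N at 0, 5.3 N at the end; it stays nowhere by itself, and the closed lever does not hold it against the spring either.
- leg_index (a point): Outer end of the white index line on the leg's +x side, 34 mm to +x of the post's axis and at the same y (gauge axes), 31 mm above the bench.
- mark (a point): Middle of the red length mark beside the white scale: a red line 24 mm long and 3 mm wide across the rail's direction, with a red block at its outer end. It cannot be moved by hand. Its x, y axes are those of the gauge. The leg is on the mark when leg_index and mark have the same y in the gauge's axes.
- lever (a joint): Red cam lever's angle about the post's axis, rad, growing clockwise seen from above: 0 open, 0.95 fully closed on its stop. At 0 it points 0.3 rad clockwise of the gauge's +y, closed 1.25 rad (near +x). Starts at 0 to 0.15; stays where left; takes 0.05 N m.
- lever_tip (a point): Top of the lever's round outer end, 68 mm from the post's axis, 94 mm above the bench. The lever's paddle is a radial fin, 8 mm thick, 24 to 75 mm out from the post's axis, 61 to 94 mm above the bench: a finger that holds the post, set down on the paddle's anticlockwise side, pushes it round with its side when the hand turns clockwise about the post.
- oil_bottle: Bystander: white bottle with red cap, 44 mm diameter, 110 mm tall, upright. Origin: centre of the underside.
- screwdriver: Bystander: screwdriver 170 mm long, lying on the bench. Origin: on its underside.
- key_blank: Bystander: brass key blank about 65 x 26 x 5 mm, lying flat. Origin: on its underside near its middle.
- key_tray: Bystander: open blue tray 90 x 120 x 30 mm. Origin: centre of the underside.

How it is judged:
By the outcome, as a careful person would: the job done as asked, in the order asked, and still so for the second after the job is handed in, while the arm keeps its last pose, push and grip.
It also fails if it takes over 43 s, if anything falls off the work surface, if the arm or the gripper's body presses on something with over 40 N, if the wrist force passes 120 N, or if a joint passes its speed limit or range.

ROBOT

A 6-joint arm with a two-finger parallel gripper is mounted at the origin on the work surface. World frame = base frame: x ahead of the robot, y to its left, z up, the work surface at z = 0. Lengths are in m, angles in rad, forces in N, time in s.
With the tool pointing down it reaches from about 0.325 to 0.775 m from the base axis. Payload 5.5 kg.
Tool frame: the origin (TCP) lies at the very end of the fingers, on their centre line; the grasp point (between the pads) lies r.pinch_z behind it (r.pinch_z is the distance from the TCP to the grasp point, in m); z points along the fingers, y is the direction in which the jaws open and shut (so a half turn about z gives the same grasp; the last joint's range is limited). The gripper opens to 88 mm and grips with 3 to 60 N. Pads are 20 mm wide; open, the fingers measure 115 mm over their backs; the gripper's body (75 mm by 178 mm) begins 61 mm behind the grasp point.
Start: joints at [-1.279, 0.091, 1.231, -0, 1.82, -0.057], TCP at [0.205, -0.564, 0.223] pointing down, gripper open.
Joint ranges: [-2.87, 2.87], [-0.86, 2.18], [0.17, 2.46], [-1.51, 4.65], [0.06, 2.69], [-2.65, 2.65]. Speed limits (rad/s): [2.57, 2.57, 3.01, 3.14, 3.14, 3.14].

INTERFACE

Orientations are given as [roll, pitch, yaw] about the fixed x, y, z axes, in that order (R = Rz(yaw) Ry(pitch) Rx(roll)).
In Python, from workcell import r gives the robot as it stands. The module is installed in compiled form; this text tells all that it offers.
- The arm moves only by the tool move_arm, never from a script. Its argument "deltas" is a list of rows, each a list of 5 numbers: the shift along the tool's x, y, z normalised to -1 to 1, where 1 is 0.15 m, then the turn about the tool's z normalised to -1 to 1, where 1 is 120 degrees, then the opening, from 0 (shut) to 1 (fully open). A call has 1 to 10 rows; each row is the pose to reach, as a shift and turn from the pose measured when the call began, along the tool's axes at that moment; what a row does not reach only later rows make up. A row lasts 1/8 s, in which the tool goes at most 62.5 mm and 10.7 degrees, less where a joint would pass 70% of its speed; a pose out of reach is approached as far as the arm can. A call with a number of a shift or a turn outside -1 to 1 is refused whole. A call with a gripper value outside its range is refused whole. The fingers move at their own pace and stop on an object; the grip force is fixed at half the most. Time passes only in rows, so rows that repeat a pose let the fingers close. It gives the time, the measured TCP pose, the force and the opening at its end, in the units of the state.
- r.get_obs(): the state, without advancing time (a new reading comes with each control period).
- r.capture(name): name is "scene" or "side" or "wrist"; returns (picture, depth): 400x640x3 uint8, red, green, blue; 400x640 float32, m along the optical axis (not along the pixel's ray), 0 where there is no reading.
- r.calibration(name): a dict with "K" (3x3 intrinsics, pixels), "eye" and "attitude" of the camera in the world. Camera axes: x right, y down, z forward; pixel columns grow to the right and rows downward; lengths in m; the calibration is good to about 2 mm. A picture is of the moment at which its call begins: read the wrist's pose just before it. calibration takes no time and is no camera call; for the wrist camera it gives the pose at the moment of the call.
- r.hand_in(): hands the job in, once; it reports no verdict.
The state is a dict: "time_s": time; "q": joint angles; "dq": joint speeds; "joint_efforts": joint torques, N m; "position": TCP position; "tcp_rot": TCP orientation; "contact_force": force on the tool from outside, world axes, zero at the start; "torque": the same for the moment, N m; "gripper_width": finger opening in m.
Only numpy, scipy, OpenCV 4.12 (cv2) and the standard library are available. Lean on these libraries where they do the work, as an engineer would, in place of code of your own. Each camera call takes 0.05 s, during which the arm holds its last target. There are 200 camera calls.

## Working session

There is one attempt and no reset: what is moved stays moved. The work goes in short steps, Python scripts to look and compute and a tool call to move; the robot and the scene stay as the last step left them, time stands still between calls to the robot, and variables do not carry over. Pictures are saved under pics/ and viewed, about 8 in all and at most 12, crops included, and the job is handed in when it is done.

Besides the shell and the picture viewer there is one more tool, called in YAML: its name, and indented under it one key for each argument. move_arm: Moves the arm, as the interface text tells. Scaled input: -1 to 1 covers 0.15 m each way for a shift and 120 degrees each way for a turn. Its arguments: {"type":"object","properties":{"deltas":{"type":"array","items":{"type":"array","items":{"type":"number","minimum":-1,"maximum":1}}}},"required":["deltas"]}

```bash
mkdir -p pics; python3 - <<'E'
from workcell import r
import cv2,numpy as np
o=r.get_obs();print({k:np.round(v,3) for k,v in o.items()}, r.pinch_z)
for n in("scene","side"):
    p,d=r.capture(n);cv2.imwrite(f"pics/{n}0.png",p[:,:,::-1]);np.save(f"{n}0.npy",d);c=r.calibration(n);print(n,c)
E
```

```text
{'time_s': np.float64(0.0), 'q': array([-1.279,  0.092,  1.232, -0.   ,  1.82 , -0.057]), 'dq': array([-0.002, -0.001,  0.   ,  0.001, -0.002, -0.   ]), 'joint_efforts': array([-1.0000e-03, -4.4645e+01, -4.0644e+01,  7.0000e-02,  3.0000e-02,
       -0.0000e+00]), 'position': array([ 0.205, -0.564,  0.222]), 'tcp_rot': array([-3.14 , -0.   ,  0.349]), 'contact_force': array([-0.19 , -0.205, -0.282]), 'torque': array([ 0.02 ,  0.013, -0.034]), 'gripper_width': np.float64(0.088)} 0.0187
scene {'K': array([[512.82767188,   0.        , 314.16068544],
       [  0.        , 512.82767188, 195.42997883],
       [  0.        ,   0.        ,   1.        ]]), 'eye': array([ 1.17411725, -0.4574548 ,  0.95415793]), 'attitude': array([-2.39969228, -0.00513078,  0.87375824])}
side {'K': array([[372.72276134,   0.        , 314.05459315],
       [  0.        , 372.72276134, 200.15464681],
       [  0.        ,   0.        ,   1.        ]]), 'eye': array([0.17421689, 0.76147413, 0.62628103]), 'attitude': array([-2.16756666, -0.01921849, -2.59559124])}
```

View pics/scene0.png

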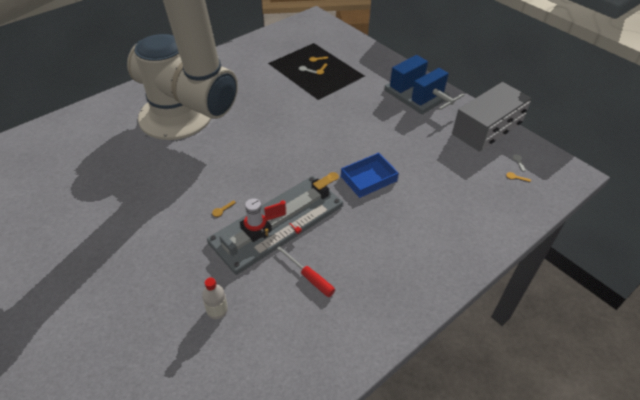

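View pics/side0.png

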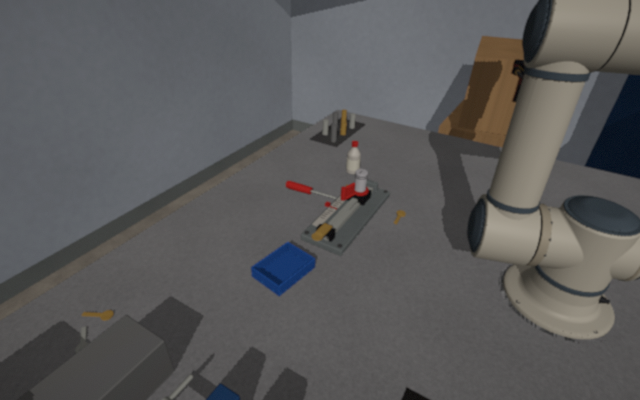

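The scene view shows the gauge with its post top near (253,203), the lever at (275,210) and the red mark at (297,229). In the side view the post top is near (362,172). Next I'll turn these pixels into positions.

```bash
cat > h.py <<'E'
import numpy as np,cv2
from scipy.spatial.transform import Rotation as R
from workcell import r
def ray(c,u,v):
    d=R.from_euler('xyz',c["attitude"]).as_matrix()@np.linalg.inv(c["K"])@[u,v,1]
    return np.array(c["eye"]),d
def plane(c,u,v,z):
    e,d=ray(c,u,v);return e+d*(z-e[2])/d[2]
def tri(a,b):
    (e1,d1),(e2,d2)=a,b
    t=np.linalg.lstsq(np.c_[d1,-d2],e2-e1,rcond=None)[0]
    p,q=e1+t[0]*d1,e2+t[1]*d2;return (p+q)/2,np.linalg.norm(p-q)
def proj(c,P):
    m=R.from_euler('xyz',c["attitude"]).as_matrix().T@(np.asarray(P)-c["eye"]);k=c["K"]@m;return k[:2]/k[2]
def redmask(p):
    h=cv2.cvtColor(p,cv2.COLOR_RGB2HSV);return (((h[...,0]<8)|(h[...,0]>172))&(h[...,1]>150)&(h[...,2]>70)).astype(np.uint8)
E
python3 - <<'E'
from h import *
s=r.calibration("scene");d=r.calibration("side")
print("post top",tri(ray(s,253,202),ray(d,362,172)),plane(s,253,202,.117),plane(d,362,172,.117))
C=[plane(s,u,v,.02) for u,v in((208,238),(237,266),(343,205),(313,180))]
print(np.round(C,3),[np.linalg.norm(C[i]-C[(i+1)%4]) for i in range(4)])
a=(C[2]+C[3]-C[0]-C[1]);print("gauge +y dir deg",np.degrees(np.arctan2(a[1],a[0])),"centre",np.mean(C,0))
for n,c in(("scene",s),("side",d)):
    p=cv2.imread(f"pics/{n}0.png")[:,:,::-1];m=redmask(np.ascontiguousarray(p))
    k,_,st,ce=cv2.connectedComponentsWithStats(m)
    for i in range(1,k):
        if st[i,4]>3:print(n,st[i],np.round(ce[i],1),np.round(plane(c,*ce[i],.03),3))
cv2.imwrite("pics/c1.png",np.hstack([cv2.resize(cv2.imread("pics/scene0.png")[165:280,190:350],None,fx=4,fy=4,interpolation=2)]))
E
```

```text
post top (array([ 0.51695059, -0.07632245,  0.11546147]), np.float64(0.00013368857752242336)) [ 0.5180862  -0.07704625  0.117     ] [ 0.51595336 -0.07372441  0.117     ]
[[ 0.467 -0.177  0.02 ]
 [ 0.574 -0.169  0.02 ]
 [ 0.59   0.13   0.02 ]
 [ 0.478  0.128  0.02 ]] [np.float64(0.10706161189929056), np.float64(0.29905853983799763), np.float64(0.11161321211128737), np.float64(0.30449414545088166)]
gauge +y dir deg 87.41580864896835 centre [ 0.52700573 -0.02205844  0.02      ]
scene [244 201  41  30 375] [268.4 214.9] [ 0.506 -0.033  0.03 ]
scene [295 227   6   6  26] [297.5 229.4] [ 0.585 -0.008  0.03 ]
scene [302 266  32  30 384] [317.6 280.7] [ 0.721 -0.062  0.03 ]
scene [205 278  11  12  97] [209.9 283.2] [ 0.58  -0.241  0.03 ]
side [352 141   6   6  31] [354.4 143.5] [ 0.688 -0.393  0.03 ]
side [286 181  26  13 176] [298.2 186.8] [ 0.697 -0.03   0.03 ]
side [341 183  28  17 222] [350.7 191.9] [ 0.552 -0.091  0.03 ]
side [325 202   5   5  17] [327.2 203.8] [0.58  0.001 0.03 ]
```

View pics/c1.png

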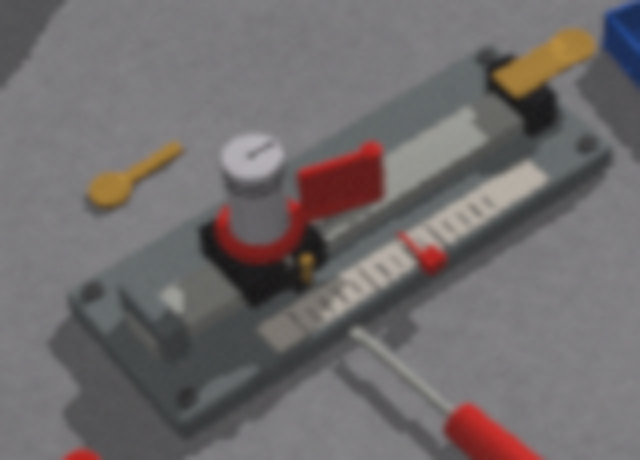

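The crop shows the lever almost along the rail (open), and the white index line is hidden behind the leg. The post is at about (0.517,-0.076), the mark at about (0.58,-0.005), and the gauge +y direction is about 87° world. I'll move above the post now.

move_arm:
  deltas:
    - [1, -0.78, 0, 0, 1]
    - [1, -0.78, 0, 0, 1]
    - [1, -0.78, 0, 0, 1]
    - [1, -0.78, 0, 0, 1]

```text
time_s: 0.6
position: [0.3078, -0.3996, 0.2221]
tcp_rot: [-3.14, -0.001, 0.354]
contact_force: [0.2, -0.2, 0.3]
gripper_width: 0.0878
```

move_arm:
  deltas:
    - [1, -0.78, 0, 0, 1]
    - [1, -0.78, 0, 0, 1]
    - [1, -0.78, 0, 0, 1]
    - [1, -0.78, 0, 0, 1]

```text
time_s: 1.1
position: [0.4093, -0.2358, 0.2223]
tcp_rot: [-3.14, -0.001, 0.359]
contact_force: [-0.3, 0.2, 0.2]
gripper_width: 0.0876
```

move_arm:
  deltas:
    - [0.7, -0.5, 0, 0.15, 1]
    - [0.7, -0.5, 0, 0.3, 1]
    - [0.7, -0.5, 0, 0.45, 1]
    - [0.7, -0.5, 0, 0.6, 1]
    - [0.7, -0.5, 0, 0.75, 1]
    - [0.7, -0.5, 0, 0.75, 1]
    - [0.7, -0.5, 0, 0.75, 1]
    - [0.7, -0.5, 0, 0.75, 1]
    - [0.7, -0.5, 0, 0.75, 1]

```text
time_s: 2.22
position: [0.481, -0.1308, 0.2221]
tcp_rot: [3.142, 0.002, -1.219]
contact_force: [0.3, 0.4, 0.4]
gripper_width: 0.0878
```

```bash
python3 - <<'E'
from h import *
c=r.calibration("wrist");p,d=r.capture("wrist");cv2.imwrite("pics/w1.png",p[:,:,::-1]);o=r.get_obs()
print(o["time_s"],o["position"],o["tcp_rot"],o["q"],c)
E
```

```text
2.275 [ 0.48097636 -0.13078042  0.22204441] [ 3.14152918e+00  1.77978196e-03 -1.22293633e+00] [-3.34695627e-01 -1.81287190e-01  1.49605427e+00  1.38661630e-03
  1.82799724e+00  2.45938891e+00] {'K': array([[332.1331542 ,   0.        , 314.95688667],
       [  0.        , 332.1331542 , 197.3670294 ],
       [  0.        ,   0.        ,   1.        ]]), 'eye': array([ 0.50920153, -0.20995312,  0.38368444]), 'attitude': array([ 2.83519584e+00,  5.12608053e-06, -2.79037278e+00])}
```

View pics/w1.png

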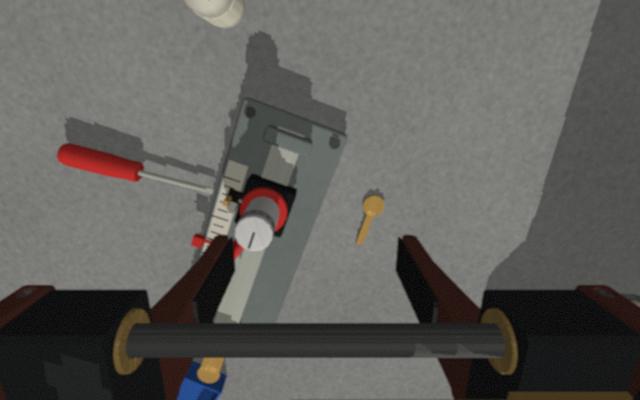

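In the wrist view the post top is at (253,234), the red mark block is at (197,241), and the lever lies partly behind the post. I turned the wrong way: a positive turn is clockwise. I'll turn back so the wrist camera sits on the scale side, and look again.

move_arm:
  deltas:
    - [-0.56, -0.2, 0, -0.77, 1]
    - [-0.56, -0.2, 0, -0.77, 1]
    - [-0.56, -0.2, 0, -0.77, 1]
    - [-0.56, -0.2, 0, -0.77, 1]
    - [-0.56, -0.2, 0, -0.77, 1]
    - [-0.56, -0.2, 0, -0.77, 1]
    - [-0.56, -0.2, 0, -0.77, 1]
    - [-0.56, -0.2, 0, -0.77, 1]
    - [-0.56, -0.2, 0, -0.77, 1]
    - [-0.56, -0.2, 0, -0.77, 1]

```text
time_s: 3.52
position: [0.4806, -0.043, 0.2219]
tcp_rot: [-3.14, 0.001, 0.388]
contact_force: [0.8, 0.0, 1.2]
gripper_width: 0.0877
```

```bash
python3 - <<'E'
from h import *
import pickle
c=r.calibration("wrist");p,d=r.capture("wrist");cv2.imwrite("pics/w2.png",p[:,:,::-1]);o=r.get_obs()
pickle.dump(c,open("w2.pkl","wb"));np.save("w2.npy",d)
print(o["time_s"],o["position"],o["tcp_rot"],o["q"],c["eye"],c["attitude"])
E
```

```text
3.575 [ 0.48057797 -0.04275332  0.221928  ] [-3.13995445e+00  6.21249706e-04  3.87213208e-01] [-1.60037836e-01 -2.24176841e-01  1.53345249e+00  1.11397251e-03
  1.83369980e+00  1.02383455e+00] [ 0.55710487 -0.01272604  0.38360606] [ 2.83572252e+00  1.06415036e-03 -1.18274356e+00]
```

View pics/w2.png

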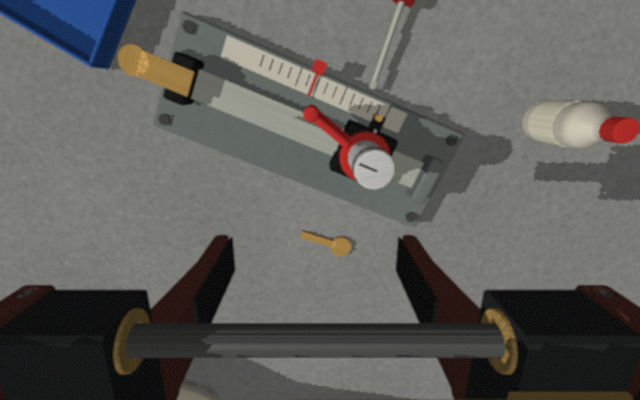

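This view shows the whole gauge: post top (375,169), lever tip (310,113), and the red mark line from (320,70) to (310,95). The screw beside the leg is at (377,120).

```bash
python3 - <<'E'
from h import *
import pickle
c=pickle.load(open("w2.pkl","rb"));s=r.calibration("scene");d=np.load("w2.npy")
p=np.ascontiguousarray(cv2.imread("pics/w2.png")[:,:,::-1]);m=redmask(p)
k,_,st,ce=cv2.connectedComponentsWithStats(m)
for i in range(1,k):
    if st[i,4]>8:print(st[i],np.round(ce[i],1))
# gauge edges
C=[plane(c,u,v,.02) for u,v in((183,12),(462,137),(412,223),(155,123))]
print(np.round(C,4),[round(np.linalg.norm(C[i]-C[(i+1)%4]),3) for i in range(4)])
for e in (C[0]-C[1],C[3]-C[2]):print("dir",np.degrees(np.arctan2(e[1],e[0])))
print("post",tri(ray(s,253,202),ray(c,375,169)),plane(c,375,169,.117))
print("mark block",tri(ray(s,297.5,229.4),ray(c,319,68)))
for u,v in((320,70),(310,95)):print("mark",plane(c,u,v,.022),plane(c,u,v,.031))
print("tip",plane(c,310,113,.094),tri(ray(s,283,202.5),ray(c,310,113)))
def dp(u,v):
    e,q=ray(c,u,v);return e+q*d[v,u]
for uv in((375,169),(310,113),(319,68),(312,90),(250,150),(355,98),(300,85),(377,120)):print(uv,np.round(dp(*uv),4))
cv2.imwrite("pics/c2.png",cv2.resize(cv2.imread("pics/w2.png")[40:210,270:470],None,fx=4,fy=3.5,interpolation=2))
E
```

```text
[402   0  12   6  48] [408.2   1.9]
[308  60  18  35 177] [317.8  69.8]
[ 304  106   86   73 1296] [342.  136.5]
[600 117  40  26 829] [619.3 129.3]
[[ 0.5776  0.1353  0.02  ]
 [ 0.5747 -0.1775  0.02  ]
 [ 0.4646 -0.1734  0.02  ]
 [ 0.4631  0.1347  0.02  ]] [np.float64(0.313), np.float64(0.11), np.float64(0.308), np.float64(0.114)]
dir 89.47350284096808
dir 90.27946106637106
post (array([ 0.52116424, -0.07924247,  0.12138231]), np.float64(0.0007740808740579734)) [ 0.52026855 -0.08063605  0.117     ]
mark block (array([ 0.58090028, -0.00632736,  0.02514768]), np.float64(0.00219967034313949))
mark [ 0.57911574 -0.00886112  0.022     ] [ 0.57856791 -0.00895731  0.031     ]
mark [ 0.55269888 -0.00853958  0.022     ] [ 0.55280854 -0.00864377  0.031     ]
tip [ 0.54007245 -0.01482251  0.094     ] (array([ 0.54039841, -0.01409723,  0.08954361]), np.float64(0.001916310313054081))
(375, 169) [ 0.5204 -0.0805  0.1176]
(310, 113) [ 0.54   -0.0148  0.0935]
(319, 68) [ 0.5799 -0.0073  0.0307]
(312, 90) [ 0.5581 -0.0086  0.0208]
(250, 150) [0.4741 0.0309 0.0197]
(355, 98) [ 0.5677 -0.0532  0.0211]
(300, 85) [0.5579 0.0048 0.0193]
(377, 120) [ 0.5562 -0.0761  0.0619]
```

View pics/c2.png

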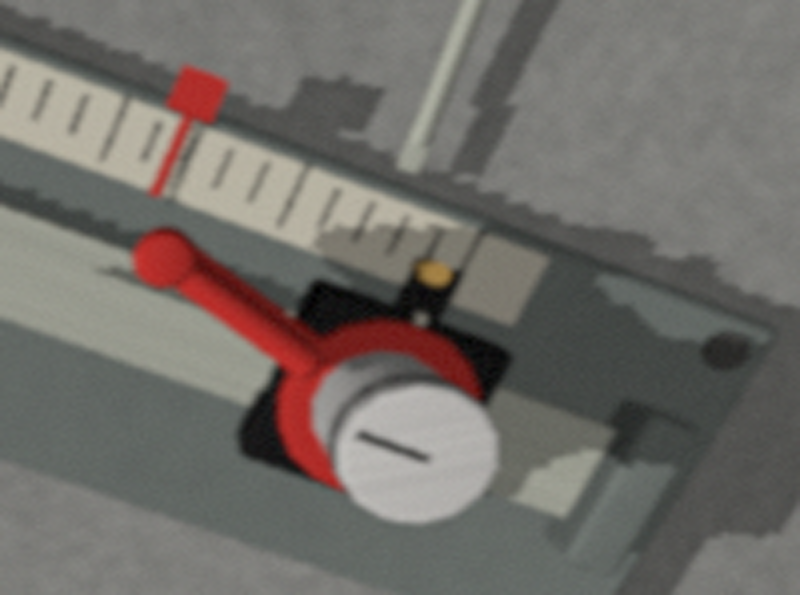

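The numbers agree: post axis (0.5205,-0.0805) with its top at 0.1176, mark y ≈ -0.0085, gauge +y ≈ 90°, and lever tip at height 0.0935, so the lever is at about 0 rad. The travel needed is about 72 mm. The left finger at 112° clears the paddle, which is at 73°. Descending now.

move_arm:
  deltas:
    - [0.151, 0.333, 0, 0, 1]
    - [0.151, 0.333, 0, 0, 1]
    - [0.151, 0.333, 0.35, 0, 1]
    - [0.151, 0.333, 0.7, 0, 1]
    - [0.151, 0.333, 1, 0, 1]
    - [0.151, 0.333, 1, 0, 1]
    - [0.151, 0.333, 1, 0, 1]

```text
time_s: 4.45
position: [0.521, -0.0805, 0.0742]
tcp_rot: [-3.142, -0.002, 0.387]
contact_force: [0.3, 0.4, 0.6]
gripper_width: 0.088
```

```bash
python3 - <<'E'
from h import *
c=r.calibration("wrist");p,d=r.capture("wrist");o=r.get_obs();cv2.imwrite("pics/w3.png",p[:,:,::-1])
print(o["time_s"],o["position"],o["tcp_rot"],o["contact_force"],o["q"])
E
```

```text
4.5 [ 0.52161283 -0.08055781  0.07498775] [ 3.14077624e+00 -3.02135303e-03  3.86883538e-01] [1.03288274 0.51877302 0.7369494 ] [-2.18387544e-01 -8.47777641e-02  1.66853760e+00  1.04785904e-03
  1.55488370e+00  9.65511350e-01]
```

View pics/w3.png

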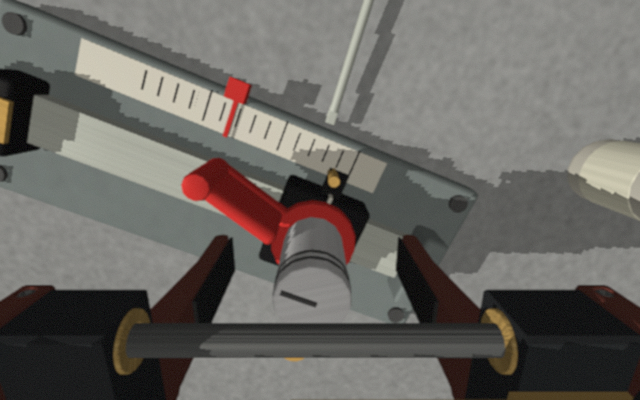

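The post sits midway between the fingers, at (312,290), and the left finger is on the paddle's anticlockwise side. Closing.

move_arm:
  deltas:
    - [0, 0, 0.03, 0, 0]
    - [0, 0, 0.03, 0, 0]
    - [0, 0, 0.03, 0, 0]
    - [0, 0, 0.03, 0, 0]
    - [0, 0, 0.03, 0, 0]
    - [0, 0, 0.03, 0, 0]
    - [0, 0, 0.03, 0, 0]

```text
time_s: 5.38
position: [0.5209, -0.0793, 0.0703]
tcp_rot: [-3.139, -0.002, 0.388]
contact_force: [-3.5, 4.7, 1.7]
gripper_width: 0.0336
```

move_arm:
  deltas:
    - [0.045, -0.11, 0, 0, 0]
    - [0.09, -0.22, 0, 0, 0]
    - [0.135, -0.33, 0, 0, 0]
    - [0.179, -0.437, 0, 0, 0]
    - [0.179, -0.437, 0, 0, 0]
    - [0.179, -0.437, 0, 0, 0]
    - [0.179, -0.437, 0, 0, 0]

```text
time_s: 6.25
position: [0.5208, -0.0089, 0.0703]
tcp_rot: [-3.14, -0.002, 0.387]
contact_force: [-1.3, -4.2, -1.0]
gripper_width: 0.0335
```

```bash
python3 - <<'E'
from h import *
import pickle
c=r.calibration("wrist");p,d=r.capture("wrist");o=r.get_obs();cv2.imwrite("pics/w4.png",p[:,:,::-1]);pickle.dump(c,open("w4.pkl","wb"));np.save("w4.npy",d)
cv2.imwrite("pics/c4.png",cv2.resize(cv2.imread("pics/w4.png")[100:300,200:400],None,fx=3,fy=3,interpolation=2))
print(o["time_s"],o["position"],o["tcp_rot"],o["contact_force"],o["torque"],o["q"])
E
```

```text
6.3 [ 0.52081275 -0.0089242   0.07035291] [-3.13951202e+00 -1.56272103e-03  3.86994244e-01] [-2.369117   -4.80457071 -1.09654672] [-0.93599628  0.1579677   0.04970606] [-0.08417579 -0.09904408  1.69025077  0.00256384  1.54993806  1.09957177]
```

View pics/c4.png

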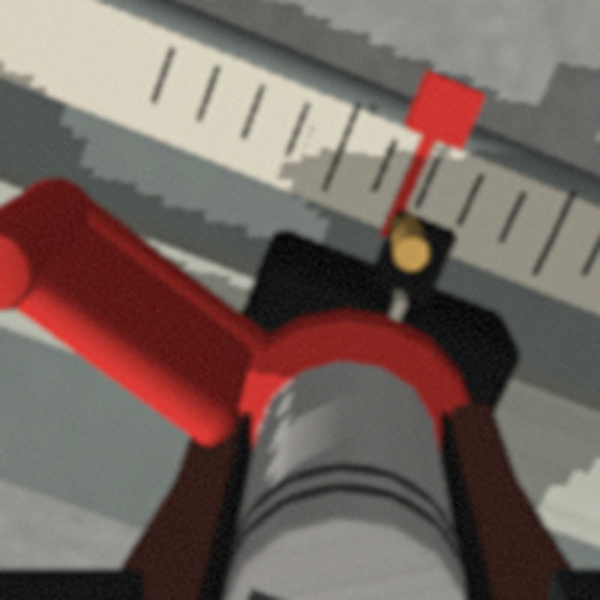

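The crop shows the leg near the mark: the red line runs from (425,140) to (388,232), and the white index line is partly visible at (400,305), behind the screw's carrier.

```bash
python3 - <<'E'
from h import *
import pickle
c=pickle.load(open("w4.pkl","rb"));d=np.load("w4.npy")
p=cv2.imread("pics/w4.png")[:,:,::-1]
hsv=cv2.cvtColor(np.ascontiguousarray(p),cv2.COLOR_RGB2HSV)
# red line sub-pixel: rows 149..172
m=redmask(np.ascontiguousarray(p)); pts=[]
for v in range(152,176):
    u=np.flatnonzero(m[v,320:350])+320
    if len(u)>1: pts.append(plane(c,u.mean(),v,.021))
pts=np.array(pts);f=np.polyfit(pts[:,0],pts[:,1],1);print("mark line n",len(pts),pts[[0,-1]],"slope deg",np.degrees(np.arctan(f[0])))
# white index blob
g=((hsv[...,1]<70)&(hsv[...,2]>75)).astype(np.uint8); 
k,_,st,ce=cv2.connectedComponentsWithStats(g[192:208,325:345])
for i in range(1,k):
    u,v=ce[i]+[325,192]; z=d[int(round(v)),int(round(u))];e,q=ray(c,u,v);P=e+q*z
    print("white",st[i],u,v,"depth pt",P,[np.round(plane(c,u,v,h),4) for h in(.031,.05)],"mark y at 0.5545",np.polyval(f,.5545))
for uv in ((336,182),(337,184),(333,201)):
    e,q=ray(c,*uv);print(uv,e+q*d[uv[1],uv[0]])
# scale ticks / base long edges direction
e,q=ray(c,337,184)
E
```

```text
mark line n 20 [[ 0.56970628 -0.00672714  0.021     ]
 [ 0.55622482 -0.00654473  0.021     ]] slope deg 0.2475781783810855
white [ 5  5  6 10 41] 332.4390243902439 201.65853658536585 depth pt [ 0.54625556 -0.010122    0.05273592] [array([ 0.5401, -0.0139,  0.031 ]), array([ 0.5455, -0.0106,  0.05  ])] mark y at 0.5545 -0.006867909946353454
(336, 182) [ 0.55963681 -0.00599311  0.06186553]
(337, 184) [ 0.55849397 -0.00716238  0.06037104]
(333, 201) [ 0.54691712 -0.01015177  0.05337403]
```

In this view the index reads about 3 mm short of the mark, while the TCP estimate says 0–2 mm. I'll cross-check with the earlier wrist pictures and the scene camera.

```bash
python3 - <<'E'
from h import *
import pickle
c4=pickle.load(open("w4.pkl","rb"));c2=pickle.load(open("w2.pkl","rb"))
T=lambda p,e:(R.from_euler('xyz',e),np.array(p))
R4,p4=T([.52081,-.00892,.07035],[-3.13951,-.00156,.38699]);R3,p3=T([.52161,-.08056,.07499],[3.14078,-.00302,.38688])
Rc=R.from_euler('xyz',c4["attitude"])
c3=dict(K=c4["K"],eye=p3+R3.apply(R4.inv().apply(c4["eye"]-p4)),attitude=(R3*R4.inv()*Rc).as_euler('xyz'))
for n,c,box in(("w2",c2,(368,110,386,132)),("w3",c3,(322,168,346,192)),("w4",c4,(325,168,348,192))):
    p=np.ascontiguousarray(cv2.imread(f"pics/{n}.png")[:,:,::-1]);h=cv2.cvtColor(p,cv2.COLOR_RGB2HSV);m=redmask(p)
    a,b,e,f=box
    br=(h[b:f,a:e,0]>10)&(h[b:f,a:e,0]<26)&(h[b:f,a:e,1]>100)&(h[b:f,a:e,2]>110)
    v,u=np.nonzero(br);P=plane(c,u.mean()+a,v.mean()+b,.0605)
    u0,v0=proj(c,[.565,-.008,.021]).astype(int);ys=[]
    for vv in range(v0-6,v0+7):
        uu=np.flatnonzero(m[vv,u0-9:u0+10])+u0-9
        if 1<len(uu)<9:ys.append(plane(c,uu.mean(),vv,.021)[1])
    print(n,"brass n",br.sum(),P,"mark y",np.mean(ys),len(ys))
s=r.calibration("scene");p,_=r.capture("scene")
u,v=proj(s,[.56,-.008,.03]).astype(int);print(u,v)
q=lambda im,u,v,w,h,f:cv2.resize(im[v-h:v+h,u-w:u+w],None,fx=f,fy=f,interpolation=cv2.INTER_CUBIC)
w3=cv2.imread("pics/w3.png");w4=cv2.imread("pics/w4.png")
cv2.imwrite("pics/c5.png",np.hstack([q(p[:,:,::-1],u,v,20,20,10),q(w4,335,180,20,20,10)]))
np.save("scene1.npy",p)
cv2.imwrite("pics/scene1.png",p[:,:,::-1])
E
```

```text
w2 brass n 38 [ 0.55876789 -0.07661812  0.0605    ] mark y -0.006780142838331375 5
w3 brass n 121 [ 0.55926203 -0.07682498  0.0605    ] mark y -0.006436331308073894 13
w4 brass n 134 [ 0.55892192 -0.00637039  0.0605    ] mark y -0.006830681327544193 13
290 223
```

View pics/c5.png

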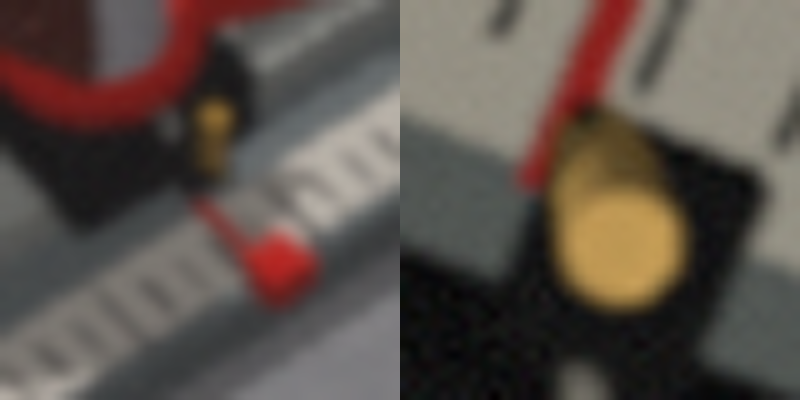

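All views agree on mark y = -0.0067. The screw moved 70.4 mm, the same as the TCP. The screw sits about 3.8 mm ahead of both the post axis (w2) and the index line (w4), so the index needs about 3.3 mm more. In the scene crop the mark line sits slightly ahead of the white line, which fits. I'll add the correction plus a little for servo sag.

move_arm:
  deltas:
    - [0.009, -0.023, 0, 0, 0]
    - [0.009, -0.023, 0, 0, 0]
    - [0.009, -0.023, 0, 0, 0]
    - [0.009, -0.023, 0, 0, 0]

```text
time_s: 6.85
position: [0.5208, -0.0056, 0.0703]
tcp_rot: [-3.14, -0.001, 0.387]
contact_force: [-0.8, -4.8, -1.0]
gripper_width: 0.0335
```

```bash
cat > chk.py <<'E'
from h import *
import pickle,sys
def chk(n):
    c=r.calibration("wrist");p,d=r.capture("wrist");o=r.get_obs();cv2.imwrite(f"pics/{n}.png",p[:,:,::-1]);pickle.dump(c,open(n+".pkl","wb"));np.save(n+".npy",d)
    print(o["time_s"],o["position"],o["tcp_rot"],"F",o["contact_force"],"M",o["torque"],"q6",o["q"][5],"w",o["gripper_width"])
    p=np.ascontiguousarray(p);h=cv2.cvtColor(p,cv2.COLOR_RGB2HSV)
    V,U=np.mgrid[:400,:640];D=(np.linalg.inv(c["K"])@np.stack([U.ravel(),V.ravel(),np.ones(U.size)]))
    W=(R.from_euler('xyz',c["attitude"]).as_matrix()@(D*d.ravel())).T+c["eye"];W=W.reshape(400,640,3)
    near=lambda x0,x1,y0,y1,z0,z1:(W[...,0]>x0)&(W[...,0]<x1)&(W[...,1]>y0)&(W[...,1]<y1)&(W[...,2]>z0)&(W[...,2]<z1)
    red=redmask(p)>0
    def cen(m,name):
        if m.sum()<4:print(name,"n",m.sum());return
        print(name,m.sum(),np.round(W[m].mean(0),4),"std",np.round(W[m].std(0),4))
    cen(red&near(.55,.572,-.03,.02,.015,.026),"mark line")
    cen((h[...,0]>10)&(h[...,0]<26)&(h[...,1]>100)&(h[...,2]>100)&near(.545,.575,-.03,.03,.057,.066),"brass")
    cen((h[...,1]<70)&(h[...,2]>75)&near(.541,.5555,-.02,.006,.045,.058),"white")
    cen(red&near(.5,.61,-.06,.09,.088,.1),"lever top")
    return p,d,c,W
E
python3 - <<'E'
from chk import *
chk("w5")
s=r.calibration("scene")
for P in([.546,-.0101,.0527],[.546,-.0067,.0527],[.5527,-.0067,.021],[.576,-.0067,.021]):print(proj(s,P))
E
```

```text
6.9 [ 0.52080191 -0.00556131  0.07035515] [-3.13985734e+00 -1.50851026e-03  3.86638971e-01] F [-0.93529084 -4.94713352 -0.47367823] M [-1.14161062  0.03502486  0.01869672] q6 1.1066083386176668 w 0.03369364883667297
mark line 65 [ 0.5653 -0.0066  0.0233] std [0.0041 0.0006 0.0007]
brass 114 [ 0.5589 -0.0029  0.0613] std [0.0016 0.0016 0.0012]
white 42 [ 0.5459 -0.007   0.0512] std [0.0012 0.0009 0.0021]
lever top 1952 [0.5362 0.0428 0.0913] std [0.0051 0.0138 0.0014]
[286.07264782 213.69056424]
[287.23577144 212.97542761]
[289.4416415  223.41771117]
[295.62148877 229.38241399]
```

The index is now on the mark to within 0.4 mm (-0.0070 against -0.0066). Next I'll swing the hand clockwise about the post.

move_arm:
  deltas:
    - [0.002, -0.004, 0, 0.05, 0]
    - [0.002, -0.004, 0, 0.1, 0]
    - [0.002, -0.004, 0, 0.15, 0]
    - [0.002, -0.004, 0, 0.2, 0]
    - [0.002, -0.004, 0, 0.25, 0]
    - [0.002, -0.004, 0, 0.3, 0]
    - [0.002, -0.004, 0, 0.35, 0]
    - [0.002, -0.004, 0, 0.4, 0]
    - [0.002, -0.004, 0, 0.42, 0]
    - [0.002, -0.004, 0, 0.42, 0]

```text
time_s: 8.15
position: [0.5206, -0.0052, 0.0703]
tcp_rot: [-3.14, 0.001, -0.494]
contact_force: [-2.4, -4.5, -1.0]
gripper_width: 0.0338
```

```bash
python3 - <<'E'
from chk import *
p,d,c,W=chk("w6")
E
```

```text
8.2 [ 0.52065049 -0.00521505  0.07033421] [-3.14002294e+00  6.27976577e-04 -4.93316989e-01] F [-2.26820982 -4.72317227 -0.10862658] M [-1.17902196  0.315864   -0.03925276] q6 1.9875809477262687 w 0.03350864595203269
mark line 71 [ 0.5654 -0.0069  0.0233] std [0.0038 0.0006 0.0006]
brass 90 [ 0.5586 -0.0024  0.0616] std [0.0014 0.0015 0.0008]
white 43 [ 0.5458 -0.0059  0.0517] std [0.0012 0.0007 0.0018]
lever top 1987 [0.5684 0.013  0.0912] std [0.0135 0.0058 0.0015]
```

View pics/w6.png

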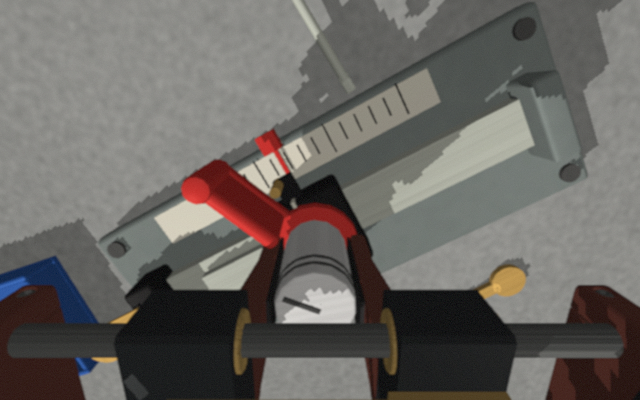

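The finger side is pushing the paddle, whose tip is at (197,188). The lever reads about 21° world, against about 18.4° when closed, so only a few degrees are left. The leg is within about 1 mm of the mark. Pushing on gently.

move_arm:
  deltas:
    - [0, 0, 0, 0.015, 0]
    - [0, 0, 0, 0.03, 0]
    - [0, 0, 0, 0.04, 0]
    - [0, 0, 0, 0.04, 0]
    - [0, 0, 0, 0.04, 0]

```text
time_s: 8.82
position: [0.5206, -0.0053, 0.0703]
tcp_rot: [-3.14, 0.001, -0.577]
contact_force: [-2.3, -5.8, 0.3]
gripper_width: 0.0337
```

```bash
python3 - <<'E'
from chk import *
p,d,c,W=chk("w7")
E
```

```text
8.875 [ 0.52057747 -0.00526011  0.07032727] [-3.14032061e+00  8.73089394e-04 -5.76848038e-01] F [-1.14946006 -5.4200504   0.29373375] M [-1.07490939  0.3069558   0.12687612] q6 2.0711221023609863 w 0.03404872860356084
mark line 73 [ 0.5656 -0.0069  0.0232] std [0.0038 0.0007 0.0008]
brass 96 [ 0.5587 -0.0023  0.0616] std [0.0015 0.0016 0.0008]
white 41 [ 0.5458 -0.0058  0.0516] std [0.0012 0.0008 0.0016]
lever top 1987 [0.5696 0.0096 0.0912] std [0.0138 0.005  0.0015]
```

move_arm:
  deltas:
    - [0, 0.003, 0, 0.015, 0]
    - [0, 0.003, 0, 0.03, 0]
    - [0, 0.003, 0, 0.03, 0]
    - [0, 0.003, 0, 0.03, 0]

```text
time_s: 9.38
position: [0.52, -0.0055, 0.0704]
tcp_rot: [-3.141, 0.002, -0.64]
contact_force: [-2.8, -4.2, 1.1]
gripper_width: 0.0337
```

```bash
python3 - <<'E'
from chk import *
p,d,c,W=chk("w8")
E
```

```text
9.425 [ 0.5200079  -0.00547718  0.07037087] [-3.14057987e+00  1.75334279e-03 -6.40418063e-01] F [-2.61706188 -4.57353936  0.93993647] M [-0.74331656  0.60739679  0.50606199] q6 2.1340137775781596 w 0.03359966212749211
mark line 71 [ 0.5657 -0.007   0.0233] std [0.0037 0.0007 0.0006]
brass 95 [ 0.5587 -0.003   0.0616] std [0.0015 0.0016 0.0008]
white 42 [ 0.5458 -0.0066  0.0517] std [0.0012 0.0008 0.0018]
lever top 1960 [0.5695 0.0087 0.0912] std [0.0139 0.005  0.0015]
```

The moment jumped to 0.5 N·m and the lever no longer follows the hand, so it is on its stop. The index is within 0.4 mm of the mark. One last look before handing in.

```bash
python3 -c "
import cv2
cv2.imwrite('pics/c8.png',cv2.resize(cv2.imread('pics/w8.png')[90:330,150:420],None,fx=2.4,fy=2.4,interpolation=2))"
```

```text
(no output)
```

View pics/c8.png

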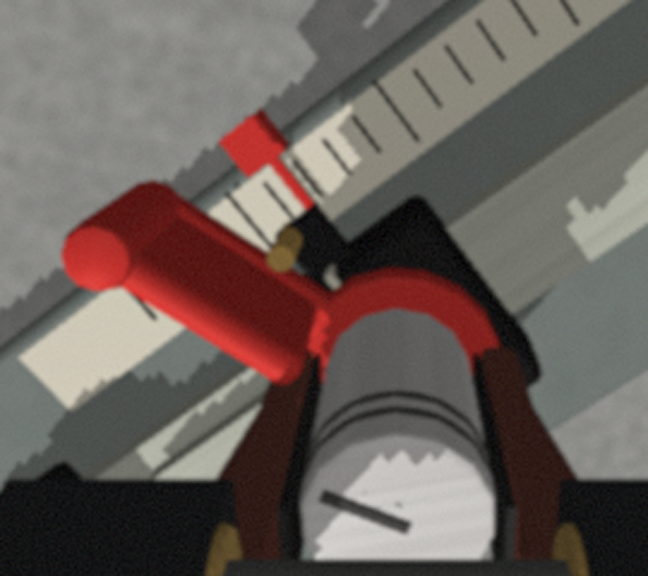

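The post is gripped and the finger presses the paddle at (300,370). The white index at (332,275) runs on into the red mark line, which ends at (308,200). Handing in.

```bash
python3 -c "
from workcell import r
print(r.hand_in())"
```

```text
the job is handed in; nothing more can be done
None
```

I gripped the post, slid the leg about 74 mm onto the red mark, and swung the lever clockwise onto its stop with the hand. I handed the job in at about 9.4 s, still holding the post.

**Leg on the mark:** at the last check the index was at y = -6.6 mm and the mark at -7.0 mm, a difference of 0.4 mm. Before the swing it was 0.4 mm the other way. During the swing it read up to about 1.1 mm past the mark, though the arm itself had moved only about 0.3 mm, so part of that is measuring error between viewpoints.

**Lever closed:** it measured about 16° from world +x, against about 18° expected when closed. A further 3.6° turn of the hand moved it only 0.6°, and the moment rose to 0.5 N·m, so I took it to be on its stop.

**Grip and forces:** the opening was 33.6 mm and the contact force about 5 N.

**Disagreement:** the first estimate of the travel, about 71–72 mm, was 3 mm short by the close-up view, and I corrected it before turning the lever.

**Bystanders:** nothing suggested that the bottle, screwdriver, key blank or tray was touched, but I did not check their positions at the end.

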